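# Pack the screw tubs and tape measure into the tool case

### The arm

A 7-joint arm with a two-finger parallel gripper is mounted at the origin on the work surface. World frame = base frame: x ahead of the robot, y to its left, z up, the work surface at z = 0. Lengths are in mm, angles in degrees, forces in N, time in s.
With the tool pointing down it reaches from about 350 to 900 mm from the base axis. Payload 19.9 kg.
Tool frame: the origin (TCP) lies between the finger pads; the fingertips stand 17 mm ahead of it and the grasp point (between the pads) lies 2 mm behind it (r.finger_overhang is the distance from the TCP to the fingertips, in mm); z points along the fingers, y is the line along which they close (so a half turn about z gives the same grasp; the last joint's range is limited). The gripper opens to 94 mm and grips with 3 to 60 N. Pads are 16 mm wide; open, the fingers measure 119 mm over their backs; the gripper's body (75 mm by 177 mm) begins 78 mm behind the grasp point.
Start: joints at [-67.867, 23.915, -0.59, 92.452, 0.269, 63.638, -3.037], TCP at [259.281, 568.66, 222.425] pointing down, gripper open.
Joint ranges: [-161.28, 161.28], [-22.2, 115.67], [-73.04, 71.86], [3.21, 147.25], [-68.34, 248.33], [10.77, 114.83], [-161.83, 161.83]. Speed limits (degrees/s): [108.29, 108.29, 136.94, 136.94, 172.46, 172.46, 172.46].

### API

Orientations are given as a 3x3 rotation matrix whose columns are the frame's x, y, z axes.
In Python, from bench import r gives the robot as it stands.
- The arm moves only by the tool play_rows, never from a script. Its argument "moves" is a list of rows, each a list of 5 numbers: the closure, from 0 (fully open) to 1 (shut), then the shift along the tool's x, y, z normalised to -1 to 1, where 1 is 600 mm, then the turn about the tool's z normalised to -1 to 1, where 1 is pi/2 rad. A call has 1 to 8 rows; each row is the pose to reach, as a shift and turn from the pose commanded when the call began, along the tool's axes at that moment; what a row does not reach only later rows make up. A row lasts 1/12 s, in which the tool goes at most 41.7 mm and 7.16 degrees, less where a joint would pass 70% of its speed; a pose out of reach is approached as far as the arm can. A call with a number of a shift or a turn outside -1 to 1 is refused whole. A call with a gripper value outside its range is refused whole. The fingers move at their own pace and stop on an object; "squeeze" is the grip in N (left out, the last holds). Time passes only in rows, so rows that repeat a pose let the fingers close. It gives the time, the measured TCP pose, the force, the opening and the grip force at its end, in the units of the state.
- r.observe(): the state, without advancing time (a new reading comes with each control period).
- r.get_image(name): name is "scene" or "side" or "wrist"; returns a dict with "frame" (400x640x3 uint8, red, green, blue), "range_z" (400x640 float32, mm along the optical axis (not along the pixel's ray), 0 where there is no reading), "intrinsics" (3x3 intrinsics, pixels), "R" (3x3) and "t" (3): a world point X has camera coordinates R X + t. Camera axes: x right, y down, z forward; pixel columns grow to the right and rows downward; lengths in mm; the calibration is good to about 2 mm. A picture is of the moment at which its call begins.
- r.job_done(): hands the job in; it is judged then, once.
The state is a dict: "clock": time; "q": joint angles; "joint_velocities": joint speeds; "tau": joint torques, N m; "tool_pos": TCP position; "tool_rot": TCP orientation; "force": force on the tool from outside, world axes, zero at the start; "ft_torque": the same for the moment, N m; "gripper_width": finger opening in mm; "gripper_force": force on a finger pad.
Only numpy, scipy, OpenCV 4.12 (cv2) and the standard library are available. Lean on these libraries where they do the work, as an engineer would, in place of code of your own. Each camera call takes 0.05 s, during which the arm holds its last target. There are 200 camera calls.

### The job

Pack the tool case for a job: take every orange-capped screw tub off its hook on the blue rack and stand it upright in the wide grey-lined bay of the case, and lay the tape measure in the narrow blue-lined bay. When everything is in, press the case's lid shut until the catch snaps and it is fully home. Do not drop the tubs, and leave the grey-capped tub hanging and all other things where they are.

Things in the scene. Friction and masses are not known exactly. Their poses are not given: they have to be found in the camera images.
- tub_a_center (a point): Orange-capped screw tub, may be absent: white cylinder 50 mm in diameter, 70 mm tall (cap = top 20 mm), rigid, about 0.16 kg. Point on the cylinder's axis, 47 mm above its underside (half of its 94 mm height with the loop); z up, +x towards its hanging loop. Hangs on a rack hook at the start.
- tub_b_center (a point): Orange-capped screw tub, may be absent: white cylinder 50 mm in diameter, 70 mm tall (cap = top 20 mm), rigid, about 0.16 kg. Point on the cylinder's axis, 47 mm above its underside (half of its 94 mm height with the loop); z up, +x towards its hanging loop. Hangs on a rack hook at the start.
- tub_c_center (a point): Orange-capped screw tub, may be absent: white cylinder 50 mm in diameter, 70 mm tall (cap = top 20 mm), rigid, about 0.16 kg. Point on the cylinder's axis, 47 mm above its underside (half of its 94 mm height with the loop); z up, +x towards its hanging loop. Hangs on a rack hook at the start.
- tub_d_center (a point): Orange-capped screw tub, may be absent: white cylinder 50 mm in diameter, 70 mm tall (cap = top 20 mm), rigid, about 0.16 kg. Point on the cylinder's axis, 47 mm above its underside (half of its 94 mm height with the loop); z up, +x towards its hanging loop. Hangs on a rack hook at the start.
- tub_a_loop (a point): Underside of the top bar of this tub's hanging loop, 43 mm behind the tub's axis (+x), 88 mm above its underside. The loop is a steel inverted U, 30 mm wide, 5 mm thick (x = 41 to 46 mm), reaching 94 mm up, with an opening 22 mm wide and 59 mm high under the bar; a black block 15 to 29 mm above the underside joins it to the tub and reaches to x = 50 mm.
- tub_b_loop (a point): Underside of the top bar of this tub's hanging loop, 43 mm behind the tub's axis (+x), 88 mm above its underside. The loop is a steel inverted U, 30 mm wide, 5 mm thick (x = 41 to 46 mm), reaching 94 mm up, with an opening 22 mm wide and 59 mm high under the bar; a black block 15 to 29 mm above the underside joins it to the tub and reaches to x = 50 mm.
- tub_c_loop (a point): Underside of the top bar of this tub's hanging loop, 43 mm behind the tub's axis (+x), 88 mm above its underside. The loop is a steel inverted U, 30 mm wide, 5 mm thick (x = 41 to 46 mm), reaching 94 mm up, with an opening 22 mm wide and 59 mm high under the bar; a black block 15 to 29 mm above the underside joins it to the tub and reaches to x = 50 mm.
- tub_d_loop (a point): Underside of the top bar of this tub's hanging loop, 43 mm behind the tub's axis (+x), 88 mm above its underside. The loop is a steel inverted U, 30 mm wide, 5 mm thick (x = 41 to 46 mm), reaching 94 mm up, with an opening 22 mm wide and 59 mm high under the bar; a black block 15 to 29 mm above the underside joins it to the tub and reaches to x = 50 mm.
- grey_tub_center (a point): A tub of exactly the same shape, with a black body and a grey cap, also hanging on the rack: it stays there. Same point and axes as the orange-capped ones.
- tape_center (a point): Yellow tape measure lying flat on the bench, black and red disc on top: rounded block 75 mm long (x), 55 mm wide (y), 40 mm high (z), 0.3 kg. Point at its centre, 20 mm above its underside.
- rack: Fixed hook rack: two blue rails 430 mm wide (y), 12 mm thick, z = 88 to 116 and 148 to 184 mm, on wooden posts, with five hooks in a row on the upper rail at y = -176, -88, 0, 88, 176 mm. Origin on the bench below the middle of the rails' front face; x points into the rails, the hooks stick out to -x. A hanging tub's axis is 50 mm in front of the face, its underside at z = 80 mm.
- rack_hook_mid (a point): Top of the bar of the middle hook, behind its upturned end, z = 168 mm; axes as the rack's. Each hook is a 6 mm steel bar that reaches 15 mm out of the rail and turns up at its end to z = 185 mm. A tub's loop hangs behind the upturned end: to free it raise the tub 22 to 45 mm, then draw it at least 25 mm away from the rails (-x).
- case: Fixed open black tool case: outside 212 mm (x) by 332 mm (y), rim at z = 110 mm, walls 6 mm, inner floor at z = 6 mm. Origin under its centre on the bench, z up, +x towards the hinge side. A cross wall 6 mm thick at y = -52 mm, up to z = 66 mm, parts it into two bays. Items up to 100 mm tall fit under the shut lid.
- wide_bay (a point): Centre of the floor of the wide, grey-lined bay for the tubs: 200 mm (x) by 209 mm (y); room for four tubs in two rows of two. Axes as the case's.
- narrow_bay (a point): Centre of the floor of the narrow, blue-lined bay for the tape measure: 200 mm (x) by 105 mm (y). Axes as the case's.
- lid (a joint): Red lid of the case, 226 x 332 x 8 mm, hinged on the case's +x rim. In rad: 0 = shut, 1.6 to 1.75 at the start (1.57 = upright). Its hinge is stiff: it stays where it is left; 1 to 3 N at the front edge moves it. At about 0.05 rad it meets a sprung catch at the middle of the front; 6 to 12 N pressed down at the middle of the front edge takes it past; it snaps to 0 and stays.
- lid_hinge (a point): Point at the middle of the lid's hinge line: at x = 106 mm, y = 0, z = 110 mm of the case. Turns with the lid; when shut its axes are those of the case. The lid's underside lies in its xy plane; the lid extends 226 mm to -x.
- offcut: Wooden offcut 140 x 60 x 35 mm (x, y, z). Not part of the job; origin at its underside.
- mug: Blue mug, 80 mm in diameter, 95 mm tall. Not part of the job; origin at its underside.
There are look-alikes about, which are no part of the job. Leave any purple look-alike of the part that bears tub_d_center alone.

How it is judged:
By the outcome, as a careful person would: the job done as asked, in the order asked, and still so for the second after the job is handed in, with the robot touching nothing.
Of tub_a, tub_b, tub_c, tub_d only 2 to 4 are there at a start; the rules pass over those that are not, and their reading is None.
At some moment in a run one of tape may be knocked a few centimetres aside while the robot is not near it.
It also fails if it takes over 210 s, if anything falls off the work surface, if the arm or the gripper's body presses on something with over 40 N, if the wrist force passes 120 N, or if a joint passes its speed limit or range.

## Working session

There is one attempt and no reset: what is moved stays moved. The work goes in short steps, Python scripts to look and compute and a tool call to move; the robot and the scene stay as the last step left them, time stands still between calls to the robot, and variables do not carry over. Pictures are saved under pics/ and viewed, at most 14 in all, crops included, and the job is handed in when it is done.

Besides the shell and the picture viewer there is one more tool, called after "Call:" as name(argument=value, ...), one argument or row to a line, values as JSON. play_rows: Moves the arm, as the interface text tells. Scaled input: -1 to 1 covers 600 mm each way for a shift and pi/2 rad each way for a turn. Its arguments: {"type":"object","properties":{"moves":{"type":"array","items":{"type":"array","items":{"type":"number","minimum":-1,"maximum":1}}},"squeeze":{"type":"number"}},"required":["moves"]}

```bash
mkdir -p pics; ls; python3 - <<'E'
from bench import r
import cv2,numpy as np
o=r.observe();print(o)
for n in("scene","side"):
    im=r.get_image(n);cv2.imwrite(f"pics/{n}0.png",im["frame"][:,:,::-1]);np.savez(f"{n}0.npz",**im)
    print(n,im["R"],im["t"],im["intrinsics"])
E
```

```text
pics
{'clock': 0.0, 'q': array([-67.86713384,  23.94822596,  -0.59113878,  92.48585375,
         0.26955227,  63.63932277,  -3.03760784]), 'joint_velocities': array([-0.03937585,  0.06825354,  0.04493068,  0.02087483, -0.02872195,
        0.00433239,  0.0542217 ]), 'tau': array([ 6.03487097e-04, -8.51230931e+01,  6.38989583e-01, -4.25999522e+01,
       -4.87958326e-02,  1.84455235e-02,  1.30212184e-04]), 'tool_pos': array([259.14007484, 568.33972332, 221.82076767]), 'tool_rot': array([[-9.09887222e-01,  4.14855459e-01, -4.36970473e-04],
       [ 4.14855679e-01,  9.09886463e-01, -1.17887830e-03],
       [-9.14705787e-05, -1.25392598e-03, -9.99999210e-01]]), 'force': array([-0.35284224, -0.24123587, -0.47876754]), 'ft_torque': array([ 0.03494548,  0.01799436, -0.05060345]), 'gripper_force': 0.0, 'gripper_width': 94.00929685683971}
scene [[ 0.49099267  0.87110064 -0.01048206]
 [ 0.52588821 -0.30596464 -0.79361655]
 [-0.69452702  0.38414751 -0.60832795]] [-274.95730266 -148.80607158 1766.54946524] [[473.31916317   0.         315.68948366]
 [  0.         473.31916317 198.34417532]
 [  0.           0.           1.        ]]
side [[ 0.91251607 -0.40876308 -0.01507173]
 [-0.25808023 -0.54676523 -0.79651891]
 [ 0.31734683  0.73072603 -0.60442573]] [-455.59304844  249.30349913 1130.48360226] [[399.3285301    0.         321.73537302]
 [  0.         399.3285301  194.57661064]
 [  0.           0.           1.        ]]
```

View pics/scene0.png

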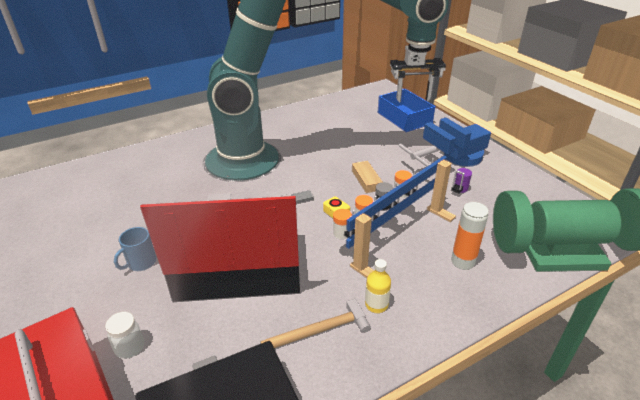

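View pics/side0.png

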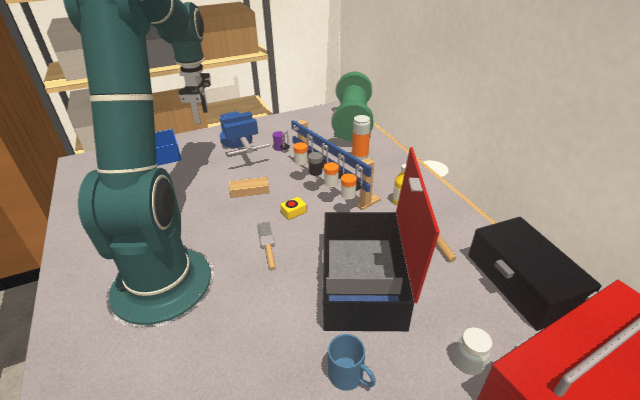

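```bash
cat > h.py <<'E'
import numpy as np,cv2
from bench import r
def cloud(im):
    z=im["range_z"].astype(float);v,u=np.indices(z.shape);K=im["intrinsics"]
    c=np.dstack([(u-K[0,2])/K[0,0]*z,(v-K[1,2])/K[1,1]*z,z])
    P=(c-im["t"])@im["R"];P[z<=0]=np.nan
    return P
def ray(im,u,v,h):
    K=im["intrinsics"];d=im["R"].T@[(u-K[0,2])/K[0,0],(v-K[1,2])/K[1,1],1];o=-im["R"].T@im["t"]
    return o+d*(h-o[2])/d[2]
def hsv(im): return cv2.cvtColor(im["frame"],cv2.COLOR_RGB2HSV)
def blobs(m,a=25):
    n,l,s,c=cv2.connectedComponentsWithStats(m.astype(np.uint8));return [(l==i,s[i],c[i]) for i in range(1,n) if s[i,4]>=a]
def px(im,X):
    c=im["R"]@np.asarray(X,float)+im["t"];c=im["intrinsics"]@c;return c[:2]/c[2]
E
python3 - <<'E'
from h import *
np.set_printoptions(precision=1,suppress=True)
for n in("side","scene"):
    im=dict(np.load(n+"0.npz"));P=cloud(im);H=hsv(im);h,s,v=[H[...,i].astype(int) for i in range(3)];z=P[...,2]
    def rep(name,m,a=25):
        for b,st,c in blobs(m,a):
            Q=P[b];print(n,name,c,st[4],"med",np.nanmedian(Q,0),"top",np.nanpercentile(Q[:,2],95))
    rep("orange",(h>4)&(h<16)&(s>190)&(v>140)&(z>100)&(z<175))
    rep("orangetop",(h>4)&(h<16)&(s>190)&(v>140)&(z>145)&(z<156))
    rep("yellow",(h>20)&(h<33)&(s>150)&(v>120)&(z<60))
    rep("tapetop",(z>36)&(z<44)&(h>15)&(h<33)&(s>150))
    rep("purple",(h>130)&(h<160)&(s>100))
    rep("grey",(s<60)&(v>50)&(v<140)&(z>145)&(z<156)&(P[...,0]<900),10)
    m=(v<60)&(z>104)&(z<116)
    for b,st,c in blobs(m,40):
        Q=P[b][:,:2].astype(np.float32);print(n,"rim",c,st[4],cv2.minAreaRect(Q),cv2.boxPoints(cv2.minAreaRect(Q)))
    m=((h<6)|(h>174))&(s>150)&(z>112)
    for b,st,c in blobs(m,500):
        Q=P[b];q=Q-Q.mean(0);w=np.linalg.svd(q[::5],full_matrices=False)[2][2];print("red",c,st[4],w,Q.min(0),Q.max(0))
im=dict(np.load("side0.npz"))
cv2.imwrite("pics/c.png",cv2.resize(im["frame"][110:225,240:400,::-1],None,fx=4.8,fy=4.8,interpolation=cv2.INTER_CUBIC))
E
```

```text
side orange [361.2 138.5] 105 med [801.3 300.3 116.7] top 130.26729165166282
side orange [300.1 147.5] 110 med [549.2 292.1 147.3] top 150.8769683006552
side orange [330.9 168.1] 136 med [589.7 123.4 147.3] top 151.00623835617512
side orange [348.3 179.7] 159 med [611.   37.6 147.8] top 151.06552159373794
side orangetop [299.7 145.9] 71 med [550.  300.3 148.5] top 151.04944461408485
side orangetop [330.6 166.5] 92 med [591.8 129.8 148.4] top 151.10130665901096
side orangetop [348.1 177.9] 110 med [613.5  46.1 148.5] top 151.5761959255065
side yellow [293.5 208.5] 314 med [448.4 111.3  31.5] top 40.59041865885872
side tapetop [293.4 204. ] 128 med [459.4 126.1  38.7] top 41.453838691374344
side purple [277.6 139.5] 130 med [543.3 549.4  52.9] top 70.80834351024421
side grey [270.7  59.2] 11 med [ 749.  1228.7  152. ] top 155.63394078161383
side grey [43.3 94.9] 19 med [-346.  1234.5  150.1] top 155.1579467490974
side grey [354.2 129.2] 10 med [782.7 321.  150.8] top 154.54321706337177
side grey [320.8 147.3] 10 med [612.8 258.3 150.6] top 154.99426894823316
side grey [311.4 157.1] 20 
[... 1509 characters left out ...]
] 16 med [ 657.4 -709.6  150.2] top 154.1186518197711
scene rim [242.5 377.5] 4335 ((920.0845336914062, -376.3928527832031), (192.27735900878906, 146.10081481933594), 85.54583740234375) [[ 839.8 -466.6]
 [ 985.4 -477.9]
 [1000.4 -286.2]
 [ 854.7 -274.9]]
scene rim [158.7 392.5] 523 ((861.27587890625, -516.32470703125), (76.38922882080078, 46.29900360107422), 83.89311981201172) [[ 834.2 -551.8]
 [ 880.2 -556.8]
 [ 888.4 -480.8]
 [ 842.3 -475.9]]
red [243.  235.4] 7241 [ 0.9 -0.4 -0.1] [ 564.  -426.6  112. ] [ 709.  -125.1  336.9]
red [ 63.5 359.8] 4988 [ 0. -0. -1.] [ 587.4 -721.4  112.5] [ 846.6 -595.1  148.1]
red [ 11.1 371.2] 1410 [ 0.  0. -1.] [ 599.2 -767.7  138.8] [ 776.6 -720.4  147.4]
```

View pics/c.png

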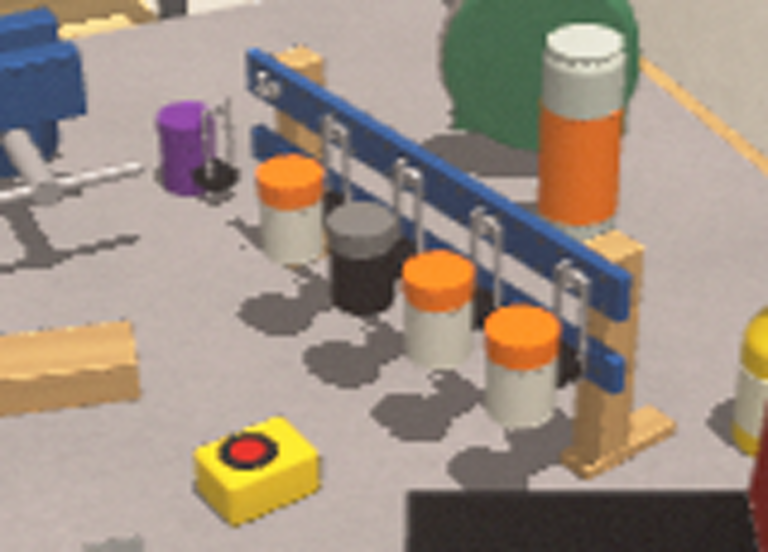

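The crop shows three orange caps at crop px (290,180), (438,280) and (521,337), hanging on the rack: these are the targets. The grey-capped tub at (362,228) and the purple one on the bench at (185,145) both stay. The tape is at (258,465).

```bash
cat >> h.py <<'E'
import sys
def plan(*tg,o=None):
    "targets x,y,z,yaw(tool x, deg); all relative to the pose now"
    o=o or r.observe();R=o["tool_rot"];p=o["tool_pos"];y0=np.degrees(np.arctan2(R[1,0],R[0,0]))
    for x,y,z,yw in tg:
        s=R.T@(np.array([x,y,z])-p);t=-((yw-y0+180)%360-180)
        print("shift",np.round(s/600,4),"turn",round(t/90,4),"rows>=",np.round(max(np.linalg.norm(s)/41.7,abs(t)/7.16),1))
E
python3 - <<'E'
from h import *
np.set_printoptions(precision=1,suppress=True)
im=r.get_image("wrist");o=r.observe();c=-im["R"].T@im["t"]
print("cam in tool",o["tool_rot"].T@(c-o["tool_pos"]),"\n",im["R"]@o["tool_rot"],im["intrinsics"])
plan((540,160,340,194))
E
```

```text
cam in tool [  83.1   -0.2 -163.4] 
 [[ 0.   1.   0. ]
 [-1.   0.  -0.3]
 [-0.3 -0.   1. ]] [[354.5   0.  319.2]
 [  0.  354.5 202.4]
 [  0.    0.    1. ]]
shift [-0.7 -0.4 -0.2] turn -0.4279 rows>= 12.2
```

```bash
sed -i 's|np.round(s/600,4)|np.round(s/600,4).tolist()|' h.py; python3 - <<'E'
from h import *
plan((540,160,340,194))
E
```

```text
shift [-0.7083, -0.4255, -0.1963] turn -0.4279 rows>= 12.2
```

Call:
play_rows(
  moves=[
    [0.2,-0.35,-0.21,-0.196,-0.214],
    [0.2,-0.35,-0.21,-0.196,-0.214],
    [0.2,-0.35,-0.21,-0.196,-0.214],
    [0.2,-0.35,-0.21,-0.196,-0.214],
    [0.2,-0.35,-0.21,-0.196,-0.428],
    [0.2,-0.4,-0.25,-0.196,-0.428],
    [0.2,-0.45,-0.28,-0.196,-0.428],
    [0.2,-0.48,-0.3,-0.196,-0.428],
  ],
)

```text
clock: 0.82
tool_pos: [426.1, 317.5, 335.4]
tool_rot: [[-0.968, -0.25, 0.001], [-0.25, 0.968, 0.001], [-0.001, 0.001, -1.0]]
force: [0.1, 0.5, -0.3]
gripper_width: 75.2
gripper_force: 0.0
```

```bash
python3 - <<'E'
from h import *
plan((540,160,340,194))
E
```

```text
shift [-0.1183, -0.3015, -0.0077] turn 0.0052 rows>= 4.7
```

Call:
play_rows(
  moves=[
    [0.2,-0.118,-0.3,0,0],
    [0.2,-0.118,-0.3,0,0],
    [0.2,-0.118,-0.3,0,0],
    [0.2,-0.118,-0.3,0,0],
    [0.2,-0.118,-0.3,0,0],
    [0.2,-0.118,-0.3,0,0],
    [0.2,-0.118,-0.3,0,0],
  ],
)

```text
clock: 1.4
tool_pos: [538.4, 159.9, 334.2]
tool_rot: [[-0.971, -0.239, -0.001], [-0.239, 0.971, -0.001], [0.001, -0.0, -1.0]]
force: [-0.4, -0.1, -0.8]
gripper_width: 75.2
gripper_force: 0.0
```

```bash
python3 - <<'E'
from h import *
np.set_printoptions(precision=1,suppress=True)
im=r.get_image("wrist");cv2.imwrite("pics/w1.png",im["frame"][:,:,::-1]);P=cloud(im);np.savez("w1.npz",**im)
H=hsv(im);h,s,v=[H[...,i].astype(int) for i in range(3)];z=P[...,2]
for nm,m in(("orange",(h>4)&(h<16)&(s>190)&(v>140)&(z>145)&(z<157)),("blue",(h>100)&(h<120)&(s>120)&(z>178)&(z<190)),("yellow",(h>20)&(h<33)&(s>150)&(z>34)&(z<46))):
    for b,st,c in blobs(m,150):
        Q=P[b];rc=cv2.minAreaRect(Q[:,:2].astype(np.float32));ct=cv2.findContours(b.astype(np.uint8),0,1)[0][0]
        print(nm,c,st[4],np.nanmedian(Q,0),rc,cv2.minEnclosingCircle(Q[:,:2].astype(np.float32)))
print(r.observe()["tool_pos"])
E
```

```text
orange [452.8 221.8] 1363 [545.1 302.9 150.5] ((546.6912231445312, 305.2596740722656), (43.71004867553711, 48.55842971801758), 13.983699798583984) ((549.0609130859375, 306.3671569824219), 25.01495361328125)
orange [213.5 217.5] 154 [596.   64.9 149.4] ((606.5216674804688, 59.03721237182617), (48.85188674926758, 27.277009963989258), 46.43856430053711) ((614.07177734375, 51.85702133178711), 24.518957138061523)
blue [318.9 290.7] 1905 [637.2 182.6 184.6] ((638.4336547851562, 183.54664611816406), (12.770881652832031, 156.04534912109375), 14.549675941467285) ((643.3045654296875, 184.8108673095703), 78.0234146118164)
blue [515.9 289.2] 1798 [588.5 373.6 184.5] ((590.0071411132812, 371.6159362792969), (12.52849006652832, 145.54515075683594), 14.250985145568848) ((587.4163818359375, 370.9579162597656), 72.8013687133789)
blue [175.7 291.5] 456 [672.1  44.8 184.7] ((673.7324829101562, 46.47419357299805), (12.301931381225586, 37.727317810058594), 14.144463539123535) ((671.9307861328125, 46.08872985839844), 19.19212532043457)
yellow [317.4  92.3] 1744 [460.7 136.5  40.8] ((451.0169982910156, 135.0395050048828), (74.57640075683594, 54.018672943115234), 10.173503875732422) ((450.80572509765625, 135.07997131347656), 42.7244758605957)
[537.7 161.4 334.3]
```

View pics/w1.png

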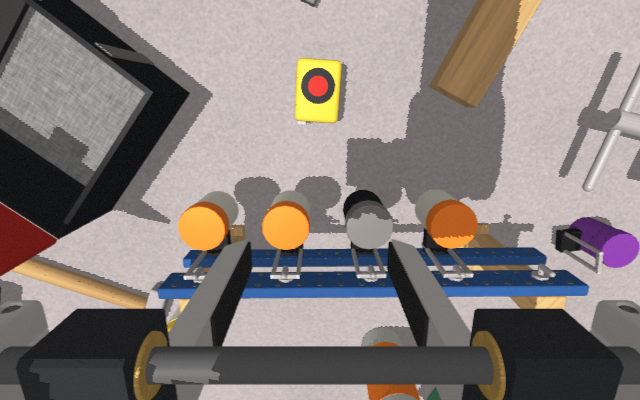

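Wrist view: orange caps at (206,225), (286,227) and (453,222), grey at (370,227), tape at (318,90). The rack geometry is consistent with the three hanging positions. I'll take the far tub first.

```bash
python3 - <<'E'
from h import *
plan((549.3,306.5,215,194.2),(549.3,306.5,133,194.2))
E
```

```text
shift [-0.0773, 0.23, 0.1988] turn -0.0024 rows>= 4.5
shift [-0.0774, 0.23, 0.3355] turn -0.0024 rows>= 6.0
```

Call:
play_rows(
  moves=[
    [0.2,-0.077,0.23,0.1,0],
    [0.2,-0.077,0.23,0.1,0],
    [0.2,-0.077,0.23,0.1,0],
    [0.2,-0.077,0.23,0.1,0],
    [0.2,-0.077,0.23,0.199,0],
    [0.2,-0.077,0.23,0.199,0],
    [0.2,-0.077,0.23,0.199,0],
    [0.2,-0.077,0.23,0.199,0],
  ],
)

```text
clock: 2.12
tool_pos: [548.4, 307.2, 215.3]
tool_rot: [[-0.97, -0.244, -0.001], [-0.244, 0.97, -0.0], [0.001, -0.0, -1.0]]
force: [0.3, 0.6, 0.7]
gripper_width: 75.3
gripper_force: 0.0
```

```bash
python3 - <<'E'
from h import *
np.set_printoptions(precision=1,suppress=True)
im=r.get_image("wrist");cv2.imwrite("pics/w2.png",im["frame"][:,:,::-1]);P=cloud(im)
H=hsv(im);h,s,v=[H[...,i].astype(int) for i in range(3)];z=P[...,2]
for b,st,c in blobs((h>4)&(h<19)&(s>150)&(z>144)&(z<157),150):
    Q=P[b];print(c,st[4],cv2.minEnclosingCircle(Q[:,:2].astype(np.float32)))
plan((549.3,306.5,133,194.2))
E
```

```text
[319.  223.3] 3874 ((549.4097290039062, 306.7219543457031), 24.869009017944336)
[ 64.7 226.1] 3790 ((593.1993408203125, 136.9424591064453), 25.252498626708984)
shift [0.0003, -0.0012, 0.1393] turn -0.0015 rows>= 2.0
```

View pics/w2.png

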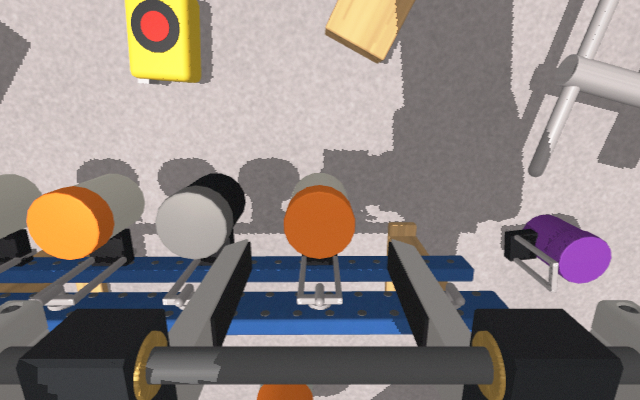

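The tub's cap (319,222) sits centred between the fingers, so I'll descend, grip and unhook.

Call:
play_rows(
  moves=[
    [0.2,0,0,0.139,0],
    [0.2,0,0,0.139,0],
    [0.2,0,0,0.139,0],
    [0.2,0,0,0.139,0],
    [0.6,0,0,0.139,0],
    [0.6,0,0,0.139,0],
    [0.6,0,0,0.139,0],
    [0.6,0,0,0.139,0],
  ],
  squeeze=25,
)

```text
clock: 2.83
tool_pos: [550.0, 306.7, 133.5]
tool_rot: [[-0.97, -0.242, 0.002], [-0.242, 0.97, 0.001], [-0.002, 0.001, -1.0]]
force: [0.1, -0.1, 0.5]
gripper_width: 52.1
gripper_force: 0.0
```

Call:
play_rows(
  moves=[
    [0.7,0,0,0,0],
    [0.7,0,0,0,0],
    [0.7,0,0,0,0],
  ],
  squeeze=25,
)

```text
clock: 3.08
tool_pos: [549.8, 306.7, 133.1]
tool_rot: [[-0.97, -0.242, 0.001], [-0.242, 0.97, 0.001], [-0.002, 0.001, -1.0]]
force: [-1.6, -0.1, 9.4]
gripper_width: 49.9
gripper_force: 25.0
```

Call:
play_rows(
  moves=[
    [0.7,0,0,-0.02,0],
    [0.7,0,0,-0.04,0],
    [0.7,0,0,-0.055,0],
    [0.7,0,0,-0.055,0],
    [0.7,0.04,0,-0.055,0],
    [0.7,0.08,0,-0.055,0],
    [0.7,0.1,0,-0.055,0],
    [0.7,0.1,0,-0.055,0],
  ],
)

```text
clock: 3.75
tool_pos: [488.8, 291.5, 165.0]
tool_rot: [[-0.97, -0.243, -0.001], [-0.243, 0.97, -0.0], [0.001, 0.0, -1.0]]
force: [0.2, 0.4, -2.3]
gripper_width: 49.8
gripper_force: 25.0
```

```bash
python3 - <<'E'
from h import *
im=r.get_image("wrist");cv2.imwrite("pics/w3.png",im["frame"][:,:,::-1])
C=np.array([520.1,-229.2]);ex=np.array([.9038,-.4277]);ey=np.array([.4277,.9038])
p=C+ex*20+ey*105
plan((440,180,300,175),(*p,300,154.7))
E
```

```text
shift [0.1266, -0.1603, -0.2247] turn 0.2117 rows>= 4.4
shift [0.0259, -0.7402, -0.2248] turn 0.4372 rows>= 11.1
```

View pics/w3.png

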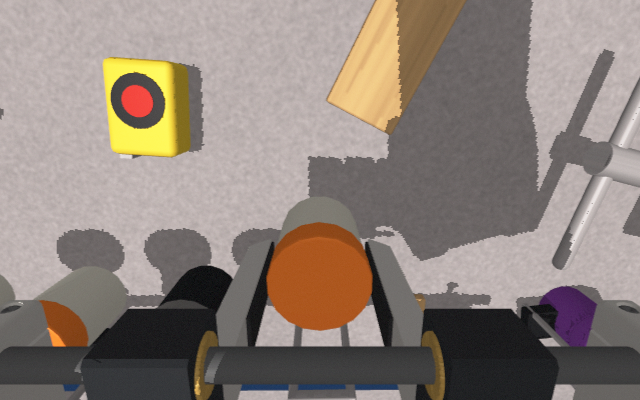

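Call:
play_rows(
  moves=[
    [0.7,0.05,0,-0.1,0],
    [0.7,0.05,0,-0.15,0.05],
    [0.7,0.06,-0.05,-0.225,0.1],
    [0.7,0.06,-0.12,-0.225,0.15],
    [0.7,0.06,-0.18,-0.225,0.2],
    [0.7,0.06,-0.24,-0.225,0.25],
    [0.7,0.05,-0.3,-0.225,0.3],
    [0.7,0.04,-0.36,-0.225,0.36],
  ],
)

```text
clock: 4.47
tool_pos: [521.0, 73.8, 300.6]
tool_rot: [[-0.948, 0.32, 0.001], [0.32, 0.948, 0.0], [-0.001, 0.001, -1.0]]
force: [0.6, 0.7, -1.9]
gripper_width: 49.9
gripper_force: 25.0
```

```bash
python3 - <<'E'
from h import *
C=np.array([520.1,-229.2]);ex=np.array([.9038,-.4277]);ey=np.array([.4277,.9038])
p=C+ex*20+ey*105
plan((*p,300,154.7))
E
```

```text
shift [-0.2135, -0.3091, 0.0011] turn 0.0739 rows>= 5.4
```

Call:
play_rows(
  moves=[
    [0.7,-0.05,-0.07,0,0.03],
    [0.7,-0.1,-0.14,0,0.07],
    [0.7,-0.15,-0.21,0,0.074],
    [0.7,-0.19,-0.27,0,0.074],
    [0.7,-0.213,-0.309,0,0.074],
    [0.7,-0.213,-0.309,0,0.074],
    [0.7,-0.213,-0.309,0,0.074],
  ],
)

```text
clock: 5.05
tool_pos: [583.2, -145.3, 299.7]
tool_rot: [[-0.903, 0.429, -0.0], [0.429, 0.903, -0.003], [-0.001, -0.002, -1.0]]
force: [0.1, 0.5, -2.8]
gripper_width: 49.5
gripper_force: 25.0
```

```bash
python3 - <<'E'
from h import *
np.set_printoptions(precision=1,suppress=True)
im=r.get_image("wrist");cv2.imwrite("pics/w4.png",im["frame"][:,:,::-1]);P=cloud(im);np.savez("w4.npz",**im);z=P[...,2]
m=(z>104)&(z<116)
m[200:]&=True
for b,st,c in blobs(m,300):
    Q=P[b][:,:2].astype(np.float32);rc=cv2.minAreaRect(Q);print(c,st[4],rc,cv2.boxPoints(rc).tolist())
print(r.observe()["tool_pos"])
E
```

```text
[597.8 100.7] 1662 ((615.5072631835938, 114.80146789550781), (78.62886047363281, 82.94821166992188), 15.789973258972168) [[566.3907470703125, 144.0126495361328], [588.9619140625, 64.19444274902344], [664.623779296875, 85.59028625488281], [642.0526123046875, 165.4084930419922]]
[188.3 131.4] 8042 ((520.2872314453125, -226.07217407226562), (333.28204345703125, 213.26417541503906), 64.98938751220703) [[353.2005615234375, -332.004638671875], [546.4668579101562, -422.16973876953125], [687.3739013671875, -120.13970947265625], [494.10760498046875, -29.974609375]]
[529.5 169.2] 650 ((668.7322387695312, 49.68964767456055), (41.70634841918945, 44.61125946044922), 61.83804702758789) [[639.2252197265625, 41.832618713378906], [678.5552978515625, 20.77764892578125], [698.2392578125, 57.54667663574219], [658.9091796875, 78.60164642333984]]
[544.2 291.8] 679 ((812.019287109375, 29.4633731842041), (35.8553466796875, 46.99142837524414), 30.992538452148438) [[784.552490234375, 40.37327194213867], [808.7496337890625, 0.0906076431274414], [839.486083984375, 18.55347442626953], [815.2889404296875, 58.83613967895508]]
[ 583.2 -142.5  299.6]
```

View pics/w4.png

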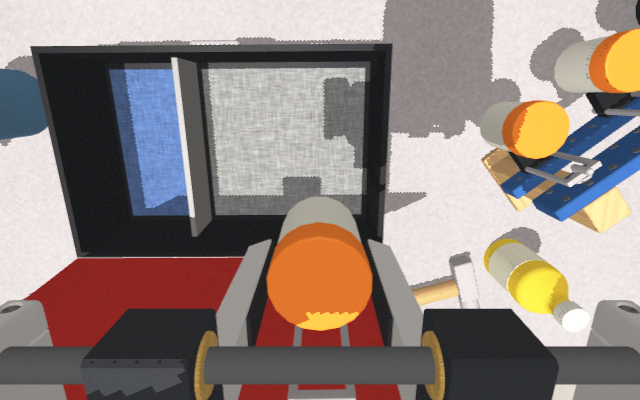

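```bash
cat >> h.py <<'E'
C=np.array([520.3,-226.5]);ex=np.array([.9063,-.4226]);ey=np.array([.4226,.9063])
def cs(x,y): return C+ex*x+ey*y
E
python3 - <<'E'
from h import *
p=cs(38,108)
plan((*p,170,155),(*p,60.5,155))
E
```

```text
shift [-0.0274, 0.0093, 0.216] turn -0.0029 rows>= 3.1
shift [-0.0274, 0.0096, 0.3985] turn -0.0029 rows>= 5.7
```

Call:
play_rows(
  moves=[
    [0.7,-0.027,0.009,0.03,0],
    [0.7,-0.027,0.009,0.09,0],
    [0.7,-0.027,0.009,0.15,0],
    [0.7,-0.027,0.009,0.2,0],
    [0.7,-0.027,0.009,0.25,0],
    [0.7,-0.027,0.009,0.3,0],
    [0.7,-0.027,0.009,0.34,0],
    [0.7,-0.027,0.009,0.37,0],
  ],
)

```text
clock: 5.77
tool_pos: [599.5, -140.4, 75.6]
tool_rot: [[-0.907, 0.422, -0.002], [0.422, 0.907, 0.001], [0.002, -0.0, -1.0]]
force: [0.0, 0.4, -1.8]
gripper_width: 49.7
gripper_force: 25.0
```

Call:
play_rows(
  moves=[
    [0.7,0,0,0.012,0],
    [0.7,0,0,0.02,0],
    [0.7,0,0,0.026,0],
    [0.7,0,0,0.028,0],
    [0.7,0,0,0.028,0],
  ],
)

```text
clock: 6.18
tool_pos: [600.3, -141.8, 61.8]
tool_rot: [[-0.906, 0.423, 0.001], [0.423, 0.906, -0.0], [-0.001, 0.0, -1.0]]
force: [0.1, 0.8, -2.8]
gripper_width: 49.9
gripper_force: 25.0
```

Call:
play_rows(
  moves=[
    [0.7,0,0,0.002,0],
    [0.7,0,0,0.003,0],
    [0.7,0,0,0.003,0],
  ],
)

```text
clock: 6.43
tool_pos: [600.2, -141.9, 59.8]
tool_rot: [[-0.906, 0.423, 0.001], [0.423, 0.906, -0.0], [-0.001, 0.0, -1.0]]
force: [-0.0, -0.5, 0.5]
gripper_width: 50.0
gripper_force: 25.0
```

Call:
play_rows(
  moves=[
    [0.36,0,0,0,0],
    [0.36,0,0,0,0],
    [0.36,0,0,0,0],
    [0.36,0,0,-0.03,0],
    [0.36,0,0,-0.08,0],
    [0.36,0,0,-0.14,0],
    [0.36,0,0,-0.2,0],
    [0.36,0,0,-0.26,0],
  ],
)

```text
clock: 7.1
tool_pos: [599.5, -141.9, 217.0]
tool_rot: [[-0.906, 0.424, -0.0], [0.424, 0.906, -0.0], [0.0, -0.0, -1.0]]
force: [-0.5, 0.4, -0.2]
gripper_width: 59.8
gripper_force: 0.0
```

```bash
python3 - <<'E'
from h import *
np.set_printoptions(precision=1,suppress=True)
plan((593,136.8,270,194.2),(593,136.8,132.5,194.2))
im=r.get_image("wrist");P=cloud(im);z=P[...,2];H=hsv(im);h,s=H[...,0],H[...,1]
for b,st,c in blobs((h>4)&(h<19)&(s>150)&(z>65)&(z<82),150): print(c,st[4],cv2.minEnclosingCircle(P[b][:,:2].astype(np.float32)),np.nanmedian(z[b]))
E
```

```text
shift [0.2066, 0.4161, -0.0885] turn -0.4363 rows>= 6.8
shift [0.2066, 0.4162, 0.1407] turn -0.4363 rows>= 7.0
[321.  178.2] 877 ((594.0189208984375, -139.68695068359375), 23.513904571533203) 76.9829169985027
```

Call:
play_rows(
  moves=[
    [0.2,0,0.04,-0.05,-0.04],
    [0.2,0.03,0.1,-0.088,-0.1],
    [0.2,0.07,0.16,-0.088,-0.16],
    [0.2,0.11,0.22,-0.088,-0.23],
    [0.2,0.15,0.28,-0.088,-0.3],
    [0.2,0.18,0.34,-0.088,-0.37],
    [0.2,0.2,0.39,-0.088,-0.436],
    [0.2,0.207,0.416,-0.088,-0.436],
  ],
)

```text
clock: 7.82
tool_pos: [592.0, 143.1, 267.9]
tool_rot: [[-0.966, -0.257, -0.0], [-0.257, 0.966, 0.002], [-0.0, 0.002, -1.0]]
force: [-0.0, 0.6, 0.8]
gripper_width: 75.3
gripper_force: 0.0
```

Call:
play_rows(
  moves=[
    [0.2,0,0,0.05,0],
    [0.2,0,0,0.09,0],
    [0.2,0,0,0.09,0],
    [0.2,0,0,0.09,0],
    [0.2,0,0,0.09,0],
  ],
)

```text
clock: 8.23
tool_pos: [593.7, 136.5, 215.4]
tool_rot: [[-0.97, -0.244, 0.001], [-0.244, 0.97, 0.0], [-0.001, -0.0, -1.0]]
force: [0.1, 0.2, -0.1]
gripper_width: 75.2
gripper_force: 0.0
```

```bash
python3 - <<'E'
from h import *
np.set_printoptions(precision=1,suppress=True)
im=r.get_image("wrist");P=cloud(im)
H=hsv(im);h,s,v=[H[...,i].astype(int) for i in range(3)];z=P[...,2]
for b,st,c in blobs((h>4)&(h<21)&(s>150)&(z>144)&(z<157),150):
    Q=P[b];print(c,st[4],cv2.minEnclosingCircle(Q[:,:2].astype(np.float32)))
plan((593,136.8,132.5,194.2))
E
```

```text
[193.6 227.3] 3044 ((615.112060546875, 51.665000915527344), 25.118892669677734)
[319.8 221. ] 3881 ((593.2544555664062, 135.9983367919922), 25.101301193237305)
shift [0.0016, 0.0006, 0.1387] turn -0.0006 rows>= 2.0
```

Call:
play_rows(
  moves=[
    [0.2,0,0,0.07,0],
    [0.2,0,0,0.138,0],
    [0.2,0,0,0.138,0],
    [0.2,0,0,0.138,0],
    [0.6,0,0,0.138,0],
    [0.6,0,0,0.138,0],
    [0.6,0,0,0.138,0],
    [0.7,0,0,0.138,0],
  ],
  squeeze=25,
)

```text
clock: 8.95
tool_pos: [593.8, 137.1, 132.9]
tool_rot: [[-0.969, -0.245, 0.002], [-0.245, 0.969, 0.001], [-0.002, 0.0, -1.0]]
force: [-0.1, 0.3, -0.2]
gripper_width: 51.7
gripper_force: 0.0
```

Call:
play_rows(
  moves=[
    [0.7,0,0,0,0],
    [0.7,0,0,0,0],
    [0.7,0,0,0,0],
    [0.7,0,0,0,0],
  ],
)

```text
clock: 9.28
tool_pos: [593.6, 137.0, 132.4]
tool_rot: [[-0.969, -0.245, 0.002], [-0.245, 0.969, 0.0], [-0.002, 0.0, -1.0]]
force: [-1.5, -0.1, 9.2]
gripper_width: 49.2
gripper_force: 25.0
```

Call:
play_rows(
  moves=[
    [0.7,0,0,-0.02,0],
    [0.7,0,0,-0.04,0],
    [0.7,0,0,-0.055,0],
    [0.7,0,0,-0.055,0],
    [0.7,0.04,0,-0.055,0],
    [0.7,0.08,0,-0.055,0],
    [0.7,0.1,0,-0.055,0],
    [0.7,0.1,0,-0.055,0],
  ],
)

```text
clock: 9.95
tool_pos: [532.8, 121.6, 164.4]
tool_rot: [[-0.97, -0.245, -0.001], [-0.245, 0.97, -0.0], [0.001, 0.0, -1.0]]
force: [1.5, 0.5, -0.7]
gripper_width: 49.6
gripper_force: 25.0
```

```bash
python3 - <<'E'
from h import *
p=cs(-55,5)
plan((*p,300,155))
E
```

```text
shift [0.2283, -0.4929, -0.2259] turn 0.4353 rows>= 8.5
```

Call:
play_rows(
  moves=[
    [0.7,0.03,0,-0.1,0],
    [0.7,0.04,-0.03,-0.17,0.05],
    [0.7,0.06,-0.1,-0.225,0.1],
    [0.7,0.08,-0.16,-0.225,0.16],
    [0.7,0.1,-0.22,-0.225,0.23],
    [0.7,0.1,-0.28,-0.225,0.3],
    [0.7,0.1,-0.34,-0.225,0.37],
    [0.7,0.1,-0.4,-0.225,0.435],
  ],
)

```text
clock: 10.62
tool_pos: [535.3, -125.7, 300.2]
tool_rot: [[-0.904, 0.427, 0.002], [0.427, 0.904, 0.0], [-0.001, 0.001, -1.0]]
force: [1.7, 0.8, -0.7]
gripper_width: 49.7
gripper_force: 25.0
```

```bash
python3 - <<'E'
from h import *
p=cs(38,4)
plan((*p,300,155),(*p,60,155))
E
```

```text
shift [-0.1123, -0.1557, 0.0004] turn -0.0028 rows>= 2.8
shift [-0.1117, -0.156, 0.4004] turn -0.0028 rows>= 6.4
```

Call:
play_rows(
  moves=[
    [0.7,-0.05,-0.07,0,0],
    [0.7,-0.1,-0.13,0,0],
    [0.7,-0.112,-0.156,0.03,0],
    [0.7,-0.112,-0.156,0.09,0],
    [0.7,-0.112,-0.156,0.15,0],
    [0.7,-0.112,-0.156,0.2,0],
    [0.7,-0.112,-0.156,0.22,0],
    [0.7,-0.112,-0.156,0.22,0],
  ],
)

```text
clock: 11.28
tool_pos: [555.6, -236.4, 164.9]
tool_rot: [[-0.907, 0.422, -0.004], [0.422, 0.907, 0.001], [0.004, -0.001, -1.0]]
force: [-0.5, 0.1, -1.5]
gripper_width: 49.4
gripper_force: 25.0
```

```bash
python3 - <<'E'
from h import *
p=cs(38,4)
plan((*p,60,155))
E
```

```text
shift [-0.0037, -0.0031, 0.1749] turn 0.0005 rows>= 2.5
```

Call:
play_rows(
  moves=[
    [0.7,-0.003,-0.003,0.04,0],
    [0.7,-0.003,-0.003,0.08,0],
    [0.7,-0.003,-0.003,0.12,0],
    [0.7,-0.003,-0.003,0.15,0],
    [0.7,-0.003,-0.003,0.165,0],
    [0.7,-0.003,-0.003,0.172,0],
    [0.7,-0.003,-0.003,0.174,0],
    [0.7,-0.003,-0.003,0.175,0],
  ],
)

```text
clock: 11.95
tool_pos: [558.3, -239.6, 63.6]
tool_rot: [[-0.907, 0.422, 0.002], [0.422, 0.907, -0.001], [-0.002, 0.0, -1.0]]
force: [-0.2, 0.7, -1.6]
gripper_width: 49.2
gripper_force: 25.0
```

Call:
play_rows(
  moves=[
    [0.7,0,0,0.001,0],
    [0.7,0,0,0.001,0],
  ],
)

```text
clock: 12.12
tool_pos: [558.0, -239.4, 62.6]
tool_rot: [[-0.907, 0.422, 0.001], [0.422, 0.907, -0.0], [-0.001, 0.0, -1.0]]
force: [0.1, -0.2, -1.9]
gripper_width: 49.6
gripper_force: 25.0
```

Call:
play_rows(
  moves=[
    [0.7,0,0,0.003,0],
    [0.7,0,0,0.005,0],
    [0.7,0,0,0.005,0],
  ],
)

```text
clock: 12.37
tool_pos: [557.7, -239.3, 59.1]
tool_rot: [[-0.907, 0.422, 0.001], [0.422, 0.907, -0.0], [-0.001, 0.0, -1.0]]
force: [-1.7, 0.9, 3.9]
gripper_width: 49.7
gripper_force: 25.0
```

Touching the floor. Release and go back for the third tub.

Call:
play_rows(
  moves=[
    [0.36,0,0,0,0],
    [0.36,0,0,0,0],
    [0.36,0,0,0,0],
    [0.36,0,0,-0.03,0],
    [0.36,0,0,-0.08,0],
    [0.36,0,0,-0.14,0],
    [0.36,0,0,-0.2,0],
    [0.36,0,0,-0.26,0],
  ],
)

```text
clock: 13.03
tool_pos: [557.0, -239.3, 216.3]
tool_rot: [[-0.906, 0.422, -0.0], [0.422, 0.906, -0.0], [0.0, -0.0, -1.0]]
force: [0.4, -0.3, 0.2]
gripper_width: 60.5
gripper_force: 0.0
```

```bash
python3 - <<'E'
from h import *
plan((615,51.3,270,194.2))
E
```

```text
shift [0.117, 0.4798, -0.0896] turn -0.4353 rows>= 7.2
```

Call:
play_rows(
  moves=[
    [0.2,0.05,0.03,-0.05,0],
    [0.2,0.1,0.07,-0.08,0],
    [0.2,0.117,0.13,-0.09,-0.02],
    [0.2,0.117,0.2,-0.09,-0.09],
    [0.2,0.117,0.27,-0.09,-0.16],
    [0.2,0.117,0.34,-0.09,-0.23],
    [0.2,0.117,0.41,-0.09,-0.3],
    [0.2,0.117,0.46,-0.09,-0.37],
  ],
)

```text
clock: 13.7
tool_pos: [611.0, 44.4, 268.6]
tool_rot: [[-0.988, -0.153, 0.0], [-0.153, 0.988, 0.001], [-0.0, 0.001, -1.0]]
force: [0.6, -0.1, -0.4]
gripper_width: 75.0
gripper_force: 0.0
```

```bash
python3 - <<'E'
from h import *
plan((615,51.3,215,194.2))
E
```

```text
shift [-0.0084, 0.0103, 0.0893] turn -0.0602 rows>= 1.3
```

Call:
play_rows(
  moves=[
    [0.2,-0.008,0.01,0.03,-0.06],
    [0.2,-0.008,0.01,0.06,-0.06],
    [0.2,-0.008,0.01,0.09,-0.06],
    [0.2,-0.008,0.01,0.09,-0.06],
    [0.2,-0.008,0.01,0.09,-0.06],
  ],
)

```text
clock: 14.12
tool_pos: [613.8, 47.0, 214.4]
tool_rot: [[-0.971, -0.237, -0.001], [-0.237, 0.971, -0.0], [0.001, -0.0, -1.0]]
force: [0.0, -0.3, 0.2]
gripper_width: 75.1
gripper_force: 0.0
```

```bash
python3 - <<'E'
from h import *
np.set_printoptions(precision=1,suppress=True)
im=r.get_image("wrist");P=cloud(im)
H=hsv(im);h,s,v=[H[...,i].astype(int) for i in range(3)];z=P[...,2]
for b,st,c in blobs((h>4)&(h<21)&(s>150)&(z>144)&(z<157),150):
    Q=P[b];print(c,st[4],cv2.minEnclosingCircle(Q[:,:2].astype(np.float32)))
plan((614.8,51.3,132.5,194.2))
E
```

```text
[325.2 225.3] 3891 ((614.8724975585938, 50.92807388305664), 24.787899017333984)
shift [-0.0023, 0.0068, 0.1382] turn -0.0054 rows>= 2.0
```

Call:
play_rows(
  moves=[
    [0.2,-0.002,0.007,0.04,-0.005],
    [0.2,-0.002,0.007,0.1,-0.005],
    [0.2,-0.002,0.007,0.138,-0.005],
    [0.2,-0.002,0.007,0.138,-0.005],
    [0.6,-0.002,0.007,0.138,-0.005],
    [0.6,-0.002,0.007,0.138,-0.005],
    [0.6,-0.002,0.007,0.138,-0.005],
    [0.7,-0.002,0.007,0.138,-0.005],
  ],
  squeeze=25,
)

```text
clock: 14.83
tool_pos: [615.2, 51.6, 133.6]
tool_rot: [[-0.97, -0.245, 0.003], [-0.245, 0.97, 0.0], [-0.003, -0.0, -1.0]]
force: [-0.7, -0.4, 1.1]
gripper_width: 52.2
gripper_force: 0.0
```

Call:
play_rows(
  moves=[
    [0.7,0,0,0,0],
    [0.7,0,0,0,0],
    [0.7,0,0,0,0],
    [0.7,0,0,0,0],
  ],
)

```text
clock: 15.17
tool_pos: [615.0, 51.6, 133.2]
tool_rot: [[-0.969, -0.245, 0.002], [-0.245, 0.97, 0.0], [-0.002, -0.0, -1.0]]
force: [-1.6, -0.5, 9.4]
gripper_width: 49.6
gripper_force: 25.0
```

Call:
play_rows(
  moves=[
    [0.7,0,0,-0.02,0],
    [0.7,0,0,-0.04,0],
    [0.7,0,0,-0.055,0],
    [0.7,0,0,-0.055,0],
    [0.7,0.04,0,-0.055,0],
    [0.7,0.08,0,-0.055,0],
    [0.7,0.1,0,-0.055,0],
    [0.7,0.1,0,-0.055,0],
  ],
)

```text
clock: 15.83
tool_pos: [554.1, 36.1, 165.1]
tool_rot: [[-0.97, -0.244, -0.001], [-0.244, 0.97, 0.0], [0.001, 0.0, -1.0]]
force: [0.8, 0.2, -0.9]
gripper_width: 49.4
gripper_force: 25.0
```

```bash
python3 - <<'E'
from h import *
p=cs(-55,60)
plan((*p,300,155))
E
```

```text
shift [0.1697, -0.2752, -0.2249] turn 0.4349 rows>= 5.7
```

Call:
play_rows(
  moves=[
    [0.7,0.03,0,-0.06,0.02],
    [0.7,0.06,-0.03,-0.12,0.08],
    [0.7,0.09,-0.08,-0.18,0.15],
    [0.7,0.13,-0.14,-0.225,0.23],
    [0.7,0.17,-0.2,-0.225,0.3],
    [0.7,0.17,-0.26,-0.225,0.37],
    [0.7,0.17,-0.275,-0.225,0.435],
    [0.7,0.17,-0.275,-0.225,0.435],
  ],
)

```text
clock: 16.5
tool_pos: [497.6, -152.9, 300.7]
tool_rot: [[-0.901, 0.434, 0.001], [0.434, 0.901, -0.002], [-0.002, -0.001, -1.0]]
force: [-0.5, -0.9, -1.4]
gripper_width: 49.8
gripper_force: 25.0
```

Call:
play_rows(
  moves=[
    [0.7,0,0,0.03,0],
    [0.7,0,0,0.09,0],
    [0.7,0,0,0.15,0],
    [0.7,0,0,0.2,0],
    [0.7,0,0,0.21,0],
    [0.7,0,0,0.21,0],
  ],
)

```text
clock: 17.0
tool_pos: [497.2, -147.6, 172.8]
tool_rot: [[-0.907, 0.421, -0.003], [0.421, 0.907, 0.0], [0.003, -0.001, -1.0]]
force: [-0.3, 0.2, -1.4]
gripper_width: 49.4
gripper_force: 25.0
```

```bash
python3 - <<'E'
from h import *
p=cs(-55,60)
plan((*p,59.5,155))
im=r.get_image("wrist");cv2.imwrite("pics/w5.png",im["frame"][:,:,::-1])
E
```

```text
shift [0.0006, -0.0026, 0.1888] turn 0.001 rows>= 2.7
```

View pics/w5.png

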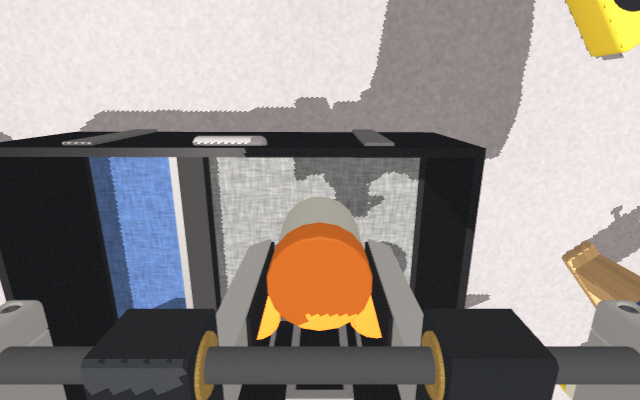

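The third tub (319,275) is over the wide bay's front; the two placed caps show behind at (265,320) and (370,320). Lower it.

Call:
play_rows(
  moves=[
    [0.7,0,-0.002,0.04,0],
    [0.7,0,-0.002,0.08,0],
    [0.7,0,-0.002,0.12,0],
    [0.7,0,-0.002,0.15,0],
    [0.7,0,-0.002,0.17,0],
    [0.7,0,-0.002,0.18,0],
    [0.7,0,-0.002,0.184,0],
    [0.7,0,-0.002,0.186,0],
  ],
)

```text
clock: 17.72
tool_pos: [498.0, -149.3, 63.2]
tool_rot: [[-0.907, 0.422, 0.001], [0.422, 0.907, -0.0], [-0.001, 0.0, -1.0]]
force: [0.8, -0.1, -1.2]
gripper_width: 49.3
gripper_force: 25.0
```

Call:
play_rows(
  moves=[
    [0.7,0,0,0.001,0],
    [0.7,0,0,0.002,0],
    [0.7,0,0,0.002,0],
  ],
)

```text
clock: 17.97
tool_pos: [497.5, -149.2, 61.6]
tool_rot: [[-0.907, 0.422, 0.001], [0.422, 0.907, -0.0], [-0.001, 0.0, -1.0]]
force: [-0.8, 0.5, -2.0]
gripper_width: 49.5
gripper_force: 25.0
```

Call:
play_rows(
  moves=[
    [0.7,0,0,0.002,0],
    [0.7,0,0,0.0035,0],
    [0.7,0,0,0.0035,0],
    [0.7,0,0,0.0035,0],
  ],
)

```text
clock: 18.3
tool_pos: [497.5, -149.2, 59.8]
tool_rot: [[-0.907, 0.422, 0.001], [0.422, 0.907, 0.0], [-0.001, 0.001, -1.0]]
force: [-4.7, 2.0, 17.5]
gripper_width: 49.4
gripper_force: 25.0
```

Call:
play_rows(
  moves=[
    [0.36,0,0,0,0],
    [0.36,0,0,0,0],
    [0.36,0,0,0,0],
    [0.36,0,0,-0.03,0],
    [0.36,0,0,-0.08,0],
    [0.36,0,0,-0.14,0],
    [0.36,0,0,-0.2,0],
    [0.36,0,0,-0.26,0],
  ],
)

```text
clock: 18.97
tool_pos: [496.7, -149.3, 216.6]
tool_rot: [[-0.906, 0.422, -0.0], [0.422, 0.906, -0.0], [0.0, -0.0, -1.0]]
force: [0.3, 0.2, 0.3]
gripper_width: 60.2
gripper_force: 0.0
```

```bash
python3 - <<'E'
from h import *
np.set_printoptions(precision=1,suppress=True)
im=r.get_image("side");P=cloud(im);H=hsv(im);h,s,v=[H[...,i].astype(int) for i in range(3)];z=P[...,2]
for b,st,c in blobs((h>15)&(h<33)&(s>150)&(z>36)&(z<44),40): print(c,st[4],cv2.minAreaRect(P[b][:,:2].astype(np.float32)))
plan((410,110,250,190))
E
```

```text
[293.3 204. ] 117 ((449.96392822265625, 130.14112854003906), (71.16402435302734, 55.14124298095703), 11.192558288574219)
shift [0.318, 0.3303, -0.0465] turn -0.389 rows>= 6.6
```

Call:
play_rows(
  moves=[
    [0.12,0,0.05,-0.05,-0.05],
    [0.12,0.05,0.1,-0.05,-0.12],
    [0.12,0.1,0.15,-0.05,-0.19],
    [0.12,0.15,0.2,-0.05,-0.26],
    [0.12,0.2,0.26,-0.05,-0.33],
    [0.12,0.25,0.32,-0.05,-0.389],
    [0.12,0.28,0.36,0,-0.389],
    [0.12,0.28,0.36,0.05,-0.389],
  ],
)

```text
clock: 19.68
tool_pos: [436.2, 123.1, 186.6]
tool_rot: [[-0.984, -0.181, 0.005], [-0.181, 0.984, 0.004], [-0.006, 0.003, -1.0]]
force: [0.4, 0.2, 0.1]
gripper_width: 82.6
gripper_force: 0.0
```

```bash
python3 - <<'E'
from h import *
np.set_printoptions(precision=1,suppress=True)
im=r.get_image("wrist");P=cloud(im);H=hsv(im);h,s,v=[H[...,i].astype(int) for i in range(3)];z=P[...,2]
for b,st,c in blobs((h>15)&(h<33)&(s>150)&(z>34)&(z<46),100): print(c,st,cv2.minAreaRect(P[b][:,:2].astype(np.float32)))
plan((451,135,32,190.2))
E
```

```text
[329.4 207.8] [ 300  169   60   77 2873] ((450.41192626953125, 135.00244140625), (73.53759765625, 53.94273376464844), 10.475096702575684)
shift [-0.0349, 0.0173, 0.2449] turn 0.0021 rows>= 3.6
```

Call:
play_rows(
  moves=[
    [0.12,-0.026,0.017,0.05,0],
    [0.12,-0.026,0.017,0.1,0],
    [0.12,-0.026,0.017,0.15,0],
    [0.12,-0.026,0.017,0.15,0],
    [0.12,-0.026,0.017,0.15,0],
  ],
)

```text
clock: 20.15
tool_pos: [449.2, 129.4, 94.8]
tool_rot: [[-0.985, -0.174, -0.002], [-0.174, 0.985, -0.002], [0.003, -0.001, -1.0]]
force: [0.5, -0.1, 0.5]
gripper_width: 82.6
gripper_force: 0.0
```

```bash
python3 - <<'E'
from h import *
plan((450.5,135,32.5,190.3))
E
```

```text
shift [-0.0041, 0.0089, 0.1038] turn -0.0033 rows>= 1.5
```

Call:
play_rows(
  moves=[
    [0.12,-0.003,0.009,0.01,-0.003],
    [0.12,-0.003,0.009,0.04,-0.003],
    [0.12,-0.003,0.009,0.08,-0.003],
    [0.12,-0.003,0.009,0.103,-0.003],
    [0.12,-0.003,0.009,0.103,-0.003],
    [0.5,-0.003,0.009,0.103,-0.003],
    [0.5,-0.003,0.009,0.103,-0.003],
    [0.6,-0.003,0.009,0.103,-0.003],
  ],
  squeeze=30,
)

```text
clock: 20.82
tool_pos: [451.4, 136.3, 34.6]
tool_rot: [[-0.984, -0.179, 0.002], [-0.179, 0.984, 0.001], [-0.002, 0.001, -1.0]]
force: [0.8, 0.8, -0.1]
gripper_width: 66.2
gripper_force: 0.0
```

Call:
play_rows(
  moves=[
    [0.6,0,0,0,0],
    [0.6,0,0,0,0],
    [0.6,0,0,0,0],
    [0.6,0,0,0,0],
  ],
)

```text
clock: 21.15
tool_pos: [450.9, 136.1, 33.9]
tool_rot: [[-0.984, -0.179, 0.001], [-0.179, 0.984, 0.001], [-0.001, 0.0, -1.0]]
force: [-2.8, -0.5, 12.3]
gripper_width: 54.7
gripper_force: 30.0
```

Call:
play_rows(
  moves=[
    [0.6,0,0,-0.03,0],
    [0.6,0,0,-0.09,0],
    [0.6,0,0,-0.15,0],
    [0.6,0,0,-0.21,0],
    [0.6,0,0,-0.27,0],
    [0.6,0,0,-0.33,0],
    [0.6,0,0,-0.33,0],
  ],
)

```text
clock: 21.73
tool_pos: [452.7, 136.6, 237.4]
tool_rot: [[-0.984, -0.179, 0.008], [-0.179, 0.984, 0.004], [-0.008, 0.002, -1.0]]
force: [0.6, 0.5, -1.2]
gripper_width: 55.2
gripper_force: 30.0
```

```bash
python3 - <<'E'
from h import *
plan((*cs(-15,-107.5),230,155))
E
```

```text
shift [0.1214, -0.7474, 0.0097] turn 0.3923 rows>= 10.9
```

Call:
play_rows(
  moves=[
    [0.6,0.01,-0.03,0,0.04],
    [0.6,0.02,-0.09,0,0.1],
    [0.6,0.04,-0.15,0,0.16],
    [0.6,0.06,-0.21,0,0.22],
    [0.6,0.07,-0.27,0,0.28],
    [0.6,0.08,-0.33,0,0.34],
    [0.6,0.1,-0.39,0,0.392],
    [0.6,0.11,-0.45,0,0.392],
  ],
)

```text
clock: 22.4
tool_pos: [432.6, -143.3, 231.0]
tool_rot: [[-0.904, 0.428, -0.0], [0.428, 0.904, 0.0], [0.0, 0.0, -1.0]]
force: [1.2, 0.3, -2.1]
gripper_width: 54.4
gripper_force: 30.0
```

```bash
python3 - <<'E'
from h import *
plan((*cs(-15,-107.5),230,155))
E
```

```text
shift [-0.1674, -0.2421, 0.0016] turn -0.0034 rows>= 4.2
```

Call:
play_rows(
  moves=[
    [0.6,-0.04,-0.06,0,0],
    [0.6,-0.08,-0.12,0,0],
    [0.6,-0.12,-0.18,0,0],
    [0.6,-0.16,-0.23,0,0],
    [0.6,-0.165,-0.238,0,0],
    [0.6,-0.165,-0.238,0.05,0],
    [0.6,-0.165,-0.238,0.1,0],
    [0.6,-0.165,-0.238,0.1,0],
  ],
)

```text
clock: 23.07
tool_pos: [461.0, -311.3, 166.3]
tool_rot: [[-0.906, 0.422, -0.007], [0.422, 0.906, 0.003], [0.007, -0.0, -1.0]]
force: [-1.0, 1.3, -3.8]
gripper_width: 54.7
gripper_force: 30.0
```

```bash
python3 - <<'E'
from h import *
plan((*cs(-15,-107.5),42,155))
im=r.get_image("wrist");cv2.imwrite("pics/w6.png",im["frame"][:,:,::-1])
E
```

```text
shift [-0.0063, -0.0093, 0.2071] turn 0.0002 rows>= 3.0
```

View pics/w6.png

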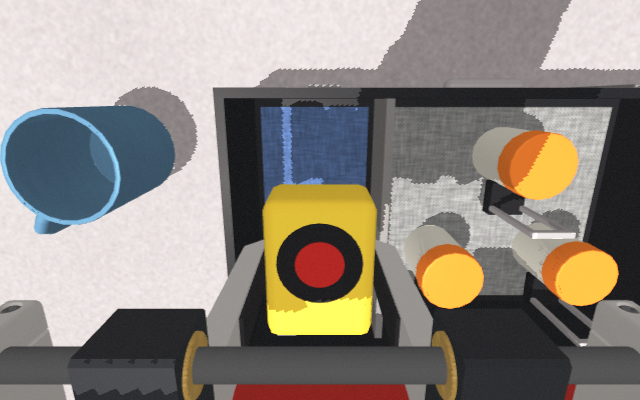

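Tape (320,265) is over the narrow bay and all three caps are upright at (538,165), (450,280) and (580,275). Lower it.

Call:
play_rows(
  moves=[
    [0.6,-0.004,-0.006,0.03,0],
    [0.6,-0.004,-0.006,0.07,0],
    [0.6,-0.004,-0.006,0.11,0],
    [0.6,-0.004,-0.006,0.15,0],
    [0.6,-0.004,-0.006,0.18,0],
    [0.6,-0.004,-0.006,0.195,0],
    [0.6,-0.004,-0.006,0.203,0],
    [0.6,-0.004,-0.006,0.205,0],
  ],
)

```text
clock: 23.78
tool_pos: [464.5, -317.2, 48.9]
tool_rot: [[-0.907, 0.422, 0.001], [0.422, 0.907, -0.0], [-0.001, -0.0, -1.0]]
force: [-0.6, 0.5, -2.5]
gripper_width: 54.9
gripper_force: 30.0
```

Call:
play_rows(
  moves=[
    [0.6,0,0,0,0],
    [0.6,0,0,0.001,0],
    [0.6,0,0,0.001,0],
  ],
)

```text
clock: 24.03
tool_pos: [464.5, -317.3, 48.5]
tool_rot: [[-0.907, 0.422, 0.001], [0.422, 0.907, -0.001], [-0.001, -0.0, -1.0]]
force: [-0.2, -0.6, -2.5]
gripper_width: 54.9
gripper_force: 30.0
```

Call:
play_rows(
  moves=[
    [0.6,0,0,0.004,0],
    [0.6,0,0,0.008,0],
    [0.6,0,0,0.011,0],
    [0.6,0,0,0.0125,0],
    [0.6,0,0,0.0125,0],
    [0.6,0,0,0.0125,0],
  ],
)

```text
clock: 24.53
tool_pos: [463.9, -317.0, 40.0]
tool_rot: [[-0.907, 0.422, -0.0], [0.422, 0.907, 0.0], [0.0, 0.0, -1.0]]
force: [-2.5, 1.2, 2.1]
gripper_width: 54.8
gripper_force: 30.0
```

Call:
play_rows(
  moves=[
    [0.3,0,0,0,0],
    [0.3,0,0,0,0],
    [0.3,0,0,0,0],
    [0.3,0,0,-0.03,0],
    [0.3,0,0,-0.08,0],
    [0.3,0,0,-0.14,0],
    [0.5,0,0,-0.2,0],
    [0.7,0,0,-0.26,0],
  ],
)

```text
clock: 25.2
tool_pos: [463.6, -317.0, 197.7]
tool_rot: [[-0.906, 0.422, -0.0], [0.422, 0.906, -0.0], [0.0, -0.0, -1.0]]
force: [0.3, 0.2, -0.2]
gripper_width: 55.7
gripper_force: 0.0
```

Call:
play_rows(
  moves=[
    [1,0,0,-0.07,0],
    [1,0,0.03,-0.14,0],
    [1,0,0.07,-0.21,0],
    [1,0,0.11,-0.28,0],
    [1,0,0.15,-0.33,0],
    [1,0,0.176,-0.33,0],
    [1,0,0.176,-0.33,0],
  ],
)

```text
clock: 25.78
tool_pos: [511.4, -217.4, 396.9]
tool_rot: [[-0.909, 0.417, 0.005], [0.417, 0.909, 0.0], [-0.004, 0.002, -1.0]]
force: [1.0, 0.4, 0.1]
gripper_width: 9.2
gripper_force: 0.0
```

```bash
python3 - <<'E'
from h import *
np.set_printoptions(precision=3,suppress=True)
plan((*cs(170,0),400,155),(*cs(170,0),335,155))
im=r.get_image("side");cv2.imwrite("pics/s2.png",im["frame"][:,:,::-1]);P=cloud(im);H=hsv(im);h,s,v=[H[...,i].astype(int) for i in range(3)];z=P[...,2]
for b,st,c in blobs(((h<6)|(h>174))&(s>150)&(z>118)&(P[...,1]>-450),500):
    Q=P[b];l=(Q[:,:2]-C)@ex
    print(c,st[4],np.polyfit(Q[:,2]-110,l,1),Q[:,2].max(),l.max())
E
```

```text
shift [-0.3031, -0.0094, -0.0039] turn 0.004 rows>= 4.4
shift [-0.3027, -0.0096, 0.1045] turn 0.004 rows>= 4.6
[416.249 227.216] 3206 [  0.075 105.862] 337.95363591618883 129.02529894675357
```

View pics/s2.png

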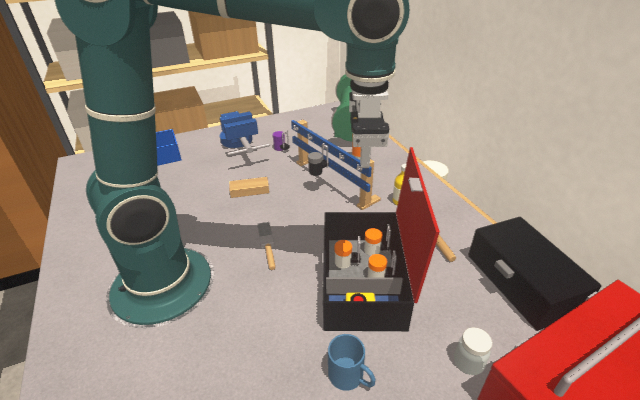

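Side view: three orange tubs at (343,250), (373,240) and (377,265), and the tape at (360,298), are in the case. The grey tub still hangs at (316,162). The lid stands open at (417,225). Next I'll go behind the lid.

Call:
play_rows(
  moves=[
    [1,-0.04,0,-0.01,0],
    [1,-0.1,-0.005,-0.01,0.004],
    [1,-0.16,-0.009,-0.01,0.004],
    [1,-0.22,-0.009,-0.01,0.004],
    [1,-0.28,-0.009,-0.01,0.004],
    [1,-0.303,-0.009,-0.01,0.004],
    [1,-0.303,-0.009,-0.01,0.004],
    [1,-0.303,-0.009,-0.01,0.004],
  ],
)

```text
clock: 26.5
tool_pos: [670.5, -304.4, 398.2]
tool_rot: [[-0.903, 0.429, -0.002], [0.429, 0.903, -0.0], [0.002, -0.001, -1.0]]
force: [0.6, -0.2, -0.9]
gripper_width: 0.5
gripper_force: 0.0
```

```bash
python3 - <<'E'
from h import *
o=r.observe();d=o["tool_pos"][:2]-C;print(d@ex,d@ey,o["gripper_width"])
plan((*cs(170,0),335,155))
E
```

```text
169.11218447631128 -7.150444204009305 0.508801319735386
shift [-0.0016, 0.0121, 0.1054] turn -0.0047 rows>= 1.5
```

Call:
play_rows(
  moves=[
    [1,0,0.006,0.03,0],
    [1,0,0.012,0.06,0],
    [1,0,0.012,0.09,0],
    [1,0,0.012,0.105,0],
    [1,0,0.012,0.105,0],
  ],
)

```text
clock: 26.92
tool_pos: [673.0, -296.0, 335.6]
tool_rot: [[-0.904, 0.428, -0.002], [0.428, 0.904, 0.001], [0.002, 0.0, -1.0]]
force: [1.0, 0.6, -0.3]
gripper_width: 0.7
gripper_force: 0.0
```

Call:
play_rows(
  moves=[
    [1,0.02,0,0.002,0],
    [1,0.05,0,0.004,0],
    [1,0.08,0,0.006,0],
    [1,0.11,0,0.007,0],
    [1,0.14,0,0.009,0],
    [1,0.16,0,0.012,0],
    [1,0.18,0,0.017,0],
    [1,0.205,0,0.023,0],
  ],
)

```text
clock: 27.58
tool_pos: [562.6, -244.3, 324.8]
tool_rot: [[-0.904, 0.428, 0.003], [0.428, 0.904, -0.001], [-0.003, 0.0, -1.0]]
force: [1.2, -1.1, -0.8]
gripper_width: 0.8
gripper_force: 0.9
```

```bash
cat > lid.py <<'E'
from h import *
np.set_printoptions(precision=3,suppress=True)
o=r.observe();d=o["tool_pos"][:2]-C;print("tool",d@ex,d@ey,o["tool_pos"][2],o["force"])
im=r.get_image("scene");P=cloud(im);H=hsv(im);h,s,v=[H[...,i].astype(int) for i in range(3)];z=P[...,2]
for b,st,c in blobs(((h<6)|(h>174))&(s>150)&(z>105)&(P[...,1]>-450)&(P[...,0]<720),300):
    Q=P[b];l=(Q[:,:2]-C)@ex
    a=np.linalg.lstsq(np.c_[106-l,np.ones(len(l))],Q[:,2],rcond=None)[0]
    c2=np.cov(l,Q[:,2]);w=np.linalg.eigh(c2)[1][:,1];print(c,st[4],"theta",np.arctan2(abs(w[1]),-w[0]*np.sign(w[1])),"zmax",Q[:,2].max(),"xmin",l.min())
E
python3 lid.py
```

```text
tool 45.86578654647179 1.763909397535069 324.8335631007488 [ 1.19  -1.107 -0.788]
[229.119 225.467] 11574 theta 1.2019130467917638 zmax 323.68855348784854 xmin 26.422286690139426
```

Call:
play_rows(
  moves=[
    [1,0.03,0,0.013,0],
    [1,0.062,0,0.03,0],
    [1,0.09,0,0.048,0],
    [1,0.117,0,0.07,0],
    [1,0.142,0,0.095,0],
    [1,0.163,0,0.122,0],
    [1,0.182,0,0.15,0],
    [1,0.198,0,0.18,0],
  ],
)

```text
clock: 28.3
tool_pos: [455.5, -193.2, 216.0]
tool_rot: [[-0.904, 0.428, 0.002], [0.428, 0.904, 0.0], [-0.002, 0.001, -1.0]]
force: [1.1, -0.8, 0.3]
gripper_width: 0.1
gripper_force: 0.4
```

```bash
python3 lid.py
```

```text
tool -72.82158778972716 2.7358199862000276 215.97188844776525 [ 1.123 -0.797  0.278]
[231.147 229.121] 10010 theta 0.4063016809529141 zmax 207.4183902189673 xmin -102.08316723062349
```

Call:
play_rows(
  moves=[
    [1,0.018,-0.003,0.033,0],
    [1,0.032,-0.004,0.066,0],
    [1,0.043,-0.004,0.095,0],
    [1,0.052,-0.004,0.108,0],
    [1,0.055,-0.004,0.115,0],
    [1,0.055,-0.004,0.115,0],
  ],
)

```text
clock: 28.85
tool_pos: [425.1, -181.4, 146.7]
tool_rot: [[-0.904, 0.428, 0.0], [0.428, 0.904, -0.0], [-0.0, 0.0, -1.0]]
force: [-0.7, 0.0, 0.1]
gripper_width: 0.1
gripper_force: 0.0
```

Call:
play_rows(
  moves=[
    [1,0,0,0.003,0],
    [1,0,0,0.006,0],
    [1,0,0,0.009,0],
    [1,0,0,0.012,0],
    [1,0,0,0.012,0],
  ],
)

```text
clock: 29.27
tool_pos: [425.2, -181.3, 139.8]
tool_rot: [[-0.904, 0.428, 0.001], [0.428, 0.904, 0.0], [-0.0, 0.0, -1.0]]
force: [-1.8, 0.3, 1.8]
gripper_width: 0.4
gripper_force: 0.7
```

Call:
play_rows(
  moves=[
    [1,0,0,0.002,0],
    [1,0,0,0.004,0],
    [1,0,0,0.006,0],
    [1,0,0,0.007,0],
    [1,0,0,0.007,0],
  ],
)

```text
clock: 29.68
tool_pos: [425.3, -181.3, 135.2]
tool_rot: [[-0.904, 0.428, 0.001], [0.428, 0.904, -0.0], [-0.001, 0.0, -1.0]]
force: [-0.6, -1.0, 2.7]
gripper_width: 0.6
gripper_force: 1.7
```

```bash
python3 lid.py
```

```text
tool -105.22653545731983 0.8382737199001019 135.2246986193838 [-0.593 -0.954  2.716]
[233.462 239.179] 7169 theta 0.001406112511720851 zmax 122.74833098474247 xmin -121.29347554253714
```

Call:
play_rows(
  moves=[
    [1,0,0,0.001,0],
    [1,0,0,0.002,0],
    [1,0,0,0.003,0],
  ],
)

```text
clock: 29.98
tool_pos: [425.5, -181.4, 134.5]
tool_rot: [[-0.904, 0.428, 0.001], [0.428, 0.904, 0.0], [-0.001, 0.001, -1.0]]
force: [-14.1, 5.9, 49.2]
gripper_width: 0.2
gripper_force: 24.5
```

Hard stop at 49 N, so the lid is home. Retreat and check.

Call:
play_rows(
  moves=[
    [1,0,0,-0.01,0],
    [1,0,0,-0.05,0],
    [1,0,0,-0.1,0],
    [1,0,0,-0.16,0],
    [1,0,0,-0.2,0],
    [1,0,0,-0.2,0],
    [1,0,0,-0.2,0],
  ],
)

```text
clock: 30.57
tool_pos: [425.4, -181.0, 254.0]
tool_rot: [[-0.904, 0.427, 0.003], [0.427, 0.904, 0.0], [-0.002, 0.001, -1.0]]
force: [0.1, -0.5, -0.3]
gripper_width: 0.4
gripper_force: 0.0
```

```bash
python3 lid.py; python3 -c "
from h import *
cv2.imwrite('pics/s3.png',r.get_image('side')['frame'][:,:,::-1])"
```

```text
tool -105.17677260492793 1.1147247869627228 254.00799869372614 [ 0.123 -0.538 -0.291]
[233.501 238.953] 7213 theta 0.0010133580701673498 zmax 123.02856556315481 xmin -123.28918234749989
```

View pics/s3.png

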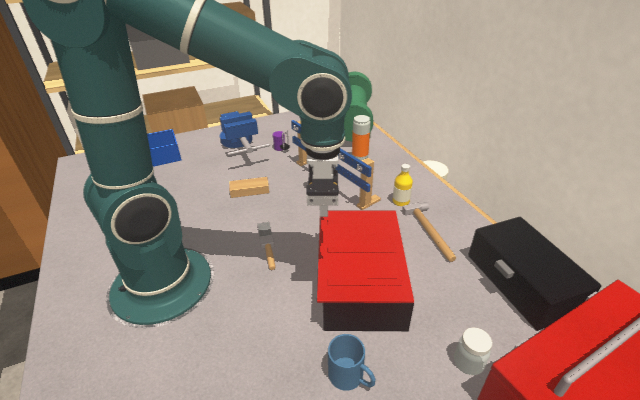

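The lid lies flat and shut at (363,255) and the gripper is clear of it; nothing else has moved.

```bash
python3 -c "
from bench import r
print(r.job_done())"
```

```text
the job is handed in; nothing more can be done
None
```

The job is handed in: all three orange-capped tubs stand upright in the wide bay, the tape measure lies in the narrow bay, and the lid is pressed fully shut; the grey-capped tub was left hanging, the purple look-alike untouched, and the final press on the lid peaked at about 49 N at the fingertips.

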